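Nip up the clamp screw of an inclined ingot mould with its T-key

TASK

The ingot mould in the sloping cradle has to be closed before the pour. Take the T-key from its wooden block, set its socket right down over the square head of the clamp screw, in line with the sloping screw and before you start to turn, then turn the screw clockwise until it comes up firm on the mould. Let go and leave the key standing on the square, and do not disturb the crucibles, tongs and borax dish.

Things in the scene. Friction and masses are not known exactly. Their poses are not given: they have to be found in the camera images.
- key_grip (a point): Middle of the flat hub of the steel T-key (0.40 kg), which stands upright in its block, socket down. Hub: 40 mm along x, 14 mm thick along y (the faces to pinch), 30 mm high. z is the key's axis, pointing away from the socket. An 11 mm bar runs through the hub along x, 58 mm to either side. A 14 mm round shank joins hub and socket.
- key_mouth (a point): Centre of the open mouth of the key's socket, the very foot of the key, 105 mm below key_grip along the key's axis; axes as there. Socket: 28 mm square outside, 37 mm high; its hole is 17.5 mm square, sides along the key's x and y, 28 mm deep.
- key_block: Wooden block 100 mm (x) by 80 mm (y) by 55 mm high, fixed to the counter, origin at the centre of its underside. A hole 31 mm square and 36 mm deep in the middle of its top holds the key's socket with 1.5 mm of play on each side; the key's x lies along the block's x.
- mould_stand: Dark cast-iron cradle, base 200 mm (x) by 150 mm (y), bolted down, origin at the centre of its underside. Its bed slopes at 30 degrees, rising to +x, and carries the two-plate ingot mould under a bow; the screw through the middle of the bow leans 30 degrees from vertical, its top towards the stand's -x. Highest part of the bow about 176 mm above the counter.
- screw_seat (a point): Centre of the top of the clamp screw's round collar (32 mm across), on which the socket's mouth rests when the key is fully down; about 172 mm above the counter. z points up along the screw's sloping axis, out of its head; x and y are square to the flats of the head and turn with the screw.
- screw_tip (a point): Top of the screw's head, on its axis, 26 mm above screw_seat. The head is 15 mm square and 20 mm high above the collar, then a square bevelled end, narrowing to 8 mm over 6 mm, guides the socket on. In the socket it has 1.25 mm of play on each side, about 0.18 rad either way in turn. Off by more, the socket stops on the corners, 20 to 23 mm above the collar, and drops when turned to match.
- clamp_screw (a joint): Turn of the clamp screw in rad, growing clockwise seen from above the head. 1.6 is the firm stop, where its foot bears on the mould; it starts 0.6 to 1.1 rad short of that. Right-hand thread, 4 mm a turn; it turns stiffly (0.25 N m) and stays where it is left.
- screw_mark (a point): Red punch mark on the collar of the clamp screw, 15 mm out from screw_seat along its x; it turns with the screw.
- crucible_a: Graphite crucible, 68 mm mouth, 78 mm high, loose; origin at the centre of its foot.
- crucible_b: Graphite crucible, 75 mm mouth, 86 mm high, loose; origin at the centre of its foot.
- tongs: Steel crucible tongs lying flat, 265 mm long along x, 60 mm wide, 15 mm high, loose; origin under the rivet.
- borax_dish: White ceramic borax dish, 84 mm across, 28 mm high, loose; origin at the centre of its foot.
Mind the look-alikes: they are no part of the job. There is more than one size of the part that bears key_grip; the job needs the smallest.

How it is judged:
On the way, in this order (a step that is already met when the one before it is completed fails the run):
1. the key's socket is fully down on the square head (mouth within 6 mm of the collar) and in line with the screw within 8 degrees, before the screw has been turned by more than about 15 degrees (distance between key_mouth and screw_seat below 0.006 m and angle between the z axis of key_grip and the z axis of screw_seat, either way round below 0.14 rad and distance of screw_mark from where it was at the start of the episode below 0.004 m), for 0.1 s.
2. with the key still down and in line, the screw is turned clockwise up to its stop (joint above 1.48 of 1.6) (value of joint clamp_screw above 1.48 rad and distance between key_mouth and screw_seat below 0.008 m and angle between the z axis of key_grip and the z axis of screw_seat, either way round below 0.18 rad), for 0.2 s.
At the end, for the whole second after the job is handed in: The clamp screw is up against the mould (within 0.12 rad of its stop), and the key, let go, stays standing on the square head: socket mouth within 12 mm of the collar, leaning no more than 12.5 degrees from the screw's axis (value of joint clamp_screw above 1.48 rad and distance between key_mouth and screw_seat below 0.012 m and angle between the z axis of key_grip and the z axis of screw_seat, either way round below 0.22 rad); the robot touches nothing.
It fails at once if a crucible, the tongs or the borax dish is shifted by more than 25 mm (distance of any of crucible_a, crucible_b, tongs, borax_dish from where it was at the start of the episode above 0.025 m).
It also fails if it takes over 51 s, if anything falls off the work surface, if the arm or the gripper's body presses on something with over 40 N, if the wrist force passes 120 N, or if a joint passes its speed limit or range.

ROBOT

A 7-joint arm with a two-finger parallel gripper is mounted at the origin on the work surface. World frame = base frame: x ahead of the robot, y to its left, z up, the work surface at z = 0. Lengths are in m, angles in rad, forces in N, time in s.
With the tool pointing down it reaches from about 0.425 to 0.925 m from the base axis. Payload 6.8 kg.
Tool frame: the origin (TCP) lies midway between the tips of the shut fingers; the grasp point (between the pads) lies 19 mm behind it (arm.grip_point_offset is the z of the grasp point in the tool frame, in m); z points along the fingers, y is the direction in which the jaws open and shut (so a half turn about z gives the same grasp; the last joint's range is limited). The gripper opens to 85 mm and grips with 20 to 120 N. Pads are 22 mm wide; open, the fingers measure 114 mm over their backs; the gripper's body (76 mm by 85 mm) begins 54 mm behind the grasp point. The pads swing forward as they close: fully open they stand 13 mm farther back than shut.
Start: joints at [1.057, 0.477, 0.022, 1.555, -0.011, 1.109, -0.083], TCP at [0.266, -0.62, 0.231] pointing down, gripper open.
Joint ranges: [-2.96, 2.96], [-0.34, 2.1], [-1.41, 1.46], [0.24, 2.44], [-1.37, 4.51], [0.17, 1.92], [-2.96, 2.96]. Speed limits (rad/s): [2.39, 2.39, 3.14, 3.14, 3.14, 3.14, 3.14].

INTERFACE

Orientations are given as a 3x3 rotation matrix whose columns are the frame's x, y, z axes.
In Python, from bench import sensors, vision, order, arm gives the robot as it stands.
- The arm moves only by the tool step_arm, never from a script. Its argument "increments" is a list of rows, each a list of 7 numbers: the shift along the tool's x, y, z in cm, then the turn, a rotation vector about the tool's x, y, z in rad, then the closure, from 0 (fully open) to 1 (shut). In form: [[x, y, z, rx, ry, rz, hand], ...]. A call has 1 to 10 rows; each row shifts and turns the commanded pose from where the row before left it, along the tool's axes as they then stand; what a row does not reach is not made up. A row lasts 1/12 s, in which the tool goes at most 41.7 mm and 7.16 degrees, less where a joint would pass 70% of its speed; a pose out of reach is approached as far as the arm can. A call is refused whole if a number of a shift passes 4.17 or a number of a turn 0.125, either way. A call with a gripper value outside its range is refused whole. The fingers move at their own pace and stop on an object; the grip force is fixed at half the most. Time passes only in rows, so rows that do not move let the fingers close. It gives the time, the measured TCP pose, the force and the opening at its end, in the units of the state.
- sensors.get_state(): the state, without advancing time (a new reading comes with each control period).
- vision.read_camera(name): name is "scene" or "top" or "wrist"; returns (picture, depth): 400x640x3 uint8, blue, green, red; 400x640 float32, m along the optical axis (not along the pixel's ray), 0 where there is no reading.
- vision.calibration(name): a dict with "fx", "fy", "cx", "cy" (pixels), "dist_coeffs" ([k1, k2, p1, p2, k3] as OpenCV has them; the pictures are not rectified), "view" (4x4, takes a point from world to camera coordinates). Camera axes: x right, y up, looking along -z (the intrinsics and any distortion apply to the point x, -y, -z); pixel columns grow to the right and rows downward; lengths in m; the calibration is good to about 2 mm. A picture is of the moment at which its call begins: read the wrist's pose just before it. calibration takes no time and is no camera call; for the wrist camera it gives the pose at the moment of the call.
- order.sign_off(): hands the job in, once; it reports no verdict.
The state is a dict: "time": time; "joints": joint angles; "qvel": joint speeds; "tau": joint torques, N m; "tool_pos": TCP position; "ee_rot": TCP orientation; "ft_force": force on the tool from outside, world axes, zero at the start; "ft_torque": the same for the moment, N m; "opening": opening from 0.0 (shut) to 1.0 (fully open).
Only numpy, scipy, OpenCV 4.12 (cv2) and the standard library are available. Lean on these libraries where they do the work, as an engineer would, in place of code of your own. Each camera call takes 0.05 s, during which the arm holds its last target.

## Working session

There is one attempt and no reset: what is moved stays moved. The work goes in short steps, Python scripts to look and compute and a tool call to move; the robot and the scene stay as the last step left them, time stands still between calls to the robot, and variables do not carry over. Pictures are saved under pics/ and viewed, and the job is handed in when it is done.

Besides the shell and the picture viewer there is one more tool, called after ">>>" as name(argument=value, ...) on one line, values as JSON. step_arm: Moves the arm, as the interface text tells. Its arguments: {"type":"object","properties":{"increments":{"type":"array","items":{"type":"array","items":{"type":"number"}}}},"required":["increments"]}

```bash
ls; mkdir -p pics; cat > h.py <<'E'
import numpy as np, cv2
from bench import sensors, vision, order, arm
def cap(name,fn):
    cal=vision.calibration(name); im,d=vision.read_camera(name)
    cv2.imwrite('pics/'+fn+'.png',im); np.savez('pics/'+fn+'.npz',im=im,d=d,view=np.array(cal['view']),K=np.array([[cal['fx'],0,cal['cx']],[0,cal['fy'],cal['cy']],[0,0,1]]),dist=np.array(cal['dist_coeffs']))
class V:
    def __init__(s,fn):
        z=np.load('pics/'+fn+'.npz'); s.im=z['im'];s.d=z['d'];s.K=z['K'];s.dist=z['dist'];s.view=z['view']
        s.inv=np.linalg.inv(s.view); s.o=s.inv[:3,3]
    def ray(s,u,v):
        p=cv2.undistortPoints(np.array([[[u,v]]],float),s.K,s.dist)[0,0]
        return s.inv[:3,:3]@np.array([p[0],-p[1],-1.])
    def pt(s,u,v,z=None):
        r=s.ray(u,v)
        if z is None: return s.o+r*s.d[int(round(v)),int(round(u))]
        return s.o+r*(z-s.o[2])/r[2]
    def cloud(s):
        h,w=s.d.shape; uu,vv=np.meshgrid(np.arange(w),np.arange(h))
        p=cv2.undistortPoints(np.stack([uu,vv],-1).reshape(-1,1,2).astype(float),s.K,s.dist).reshape(h,w,2)
        c=np.stack([p[...,0],-p[...,1],-np.ones((h,w))],-1)*s.d[...,None]
        return c@s.inv[:3,:3].T+s.o
    def proj(s,P):
        P=np.atleast_2d(P); c=P@s.view[:3,:3].T+s.view[:3,3]
        q=c*[1,-1,-1]
        return cv2.projectPoints(q.reshape(-1,1,3),np.zeros(3),np.zeros(3),s.K,s.dist)[0].reshape(-1,2)
def rayx(a,ua,b,ub):
    r1=a.ray(*ua);r2=b.ray(*ub); r1/=np.linalg.norm(r1);r2/=np.linalg.norm(r2)
    A=np.stack([r1,-r2],1);t=np.linalg.lstsq(A,b.o-a.o,rcond=None)[0]
    p=a.o+r1*t[0];q=b.o+r2*t[1];return (p+q)/2,np.linalg.norm(p-q)
E
python3 - <<'E'
from h import *
for n in ['scene','top','wrist']: cap(n,n+'0')
s=sensors.get_state();print({k:np.round(v,3).tolist() for k,v in s.items()}, arm.grip_point_offset)
for n in ['scene','top','wrist']:
    v=V(n+'0');print(n,v.o,-v.inv[:3,2],v.K[0,0],v.dist)
E
```

```text
pics
{'time': 0.15, 'joints': [1.057, 0.478, 0.022, 1.556, -0.012, 1.109, -0.083], 'qvel': [0.0, -0.002, 0.0, -0.005, 0.001, -0.001, -0.001], 'tau': [0.002, -59.693, 1.61, -28.149, 0.013, 0.007, -0.0], 'tool_pos': [0.266, -0.62, 0.231], 'ee_rot': [[0.919, 0.395, -0.001], [0.395, -0.919, 0.001], [-0.0, -0.001, -1.0]], 'ft_force': [0.492, 0.187, 0.463], 'ft_torque': [0.043, 0.001, 0.059], 'opening': 0.999} -0.0187
scene [ 1.18841285 -0.78428627  0.76947669] [-0.55953235  0.63371102 -0.53416654] 434.9286714678868 [-0.10163459  0.          0.          0.          0.        ]
top [ 0.46516943 -0.05770266  1.54223988] [ 0.04607307  0.01116253 -0.9988757 ] 501.9563860286481 [0.01050266 0.         0.         0.         0.        ]
wrist [ 0.34466628 -0.58671728  0.37365638] [-0.29983471 -0.12664708 -0.94554728] 300.70708020691893 [-0.00289748  0.          0.          0.          0.        ]
```

View pics/scene0.png

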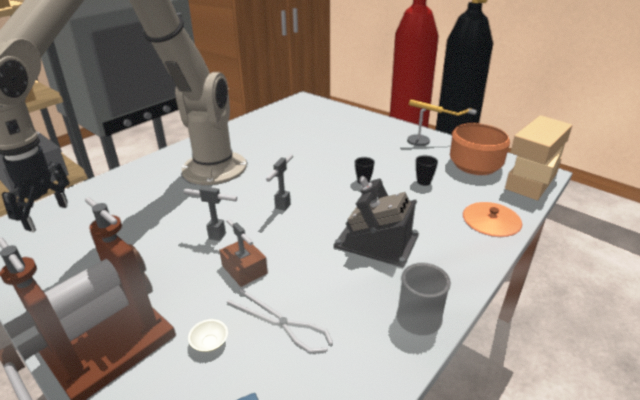

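View pics/top0.png

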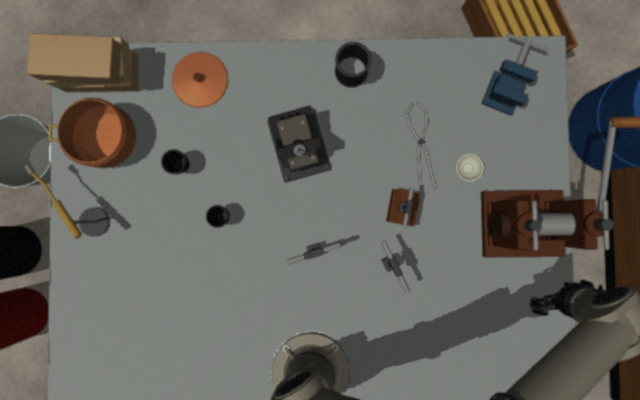

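View pics/wrist0.png

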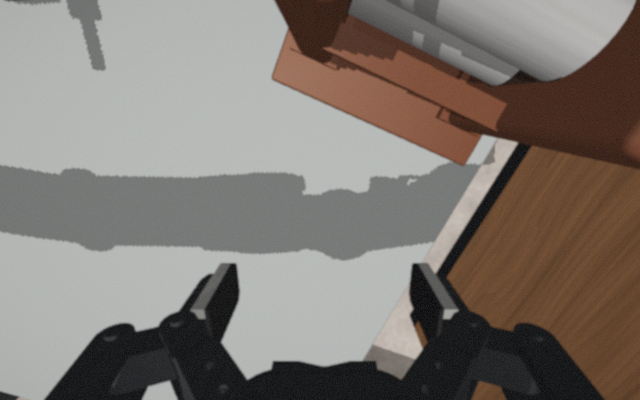

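The top view shows the key in its block at about (405,207), the cradle at (300,145) with the screw head at (300,150), and two freestanding look-alike keys at (316,250) and (395,262). I'll enlarge these areas.

```bash
python3 - <<'E'
from h import *
t=V('top0');s=V('scene0')
def crop(v,u0,v0,u1,v1,k): return cv2.resize(v.im[v0:v1,u0:u1],None,fx=k,fy=k,interpolation=cv2.INTER_CUBIC)
cv2.imwrite('pics/c1.png',np.hstack([crop(t,255,95,345,195,4),crop(t,365,175,445,275,4)]))
cv2.imwrite('pics/c2.png',np.hstack([crop(s,330,165,430,265,4),crop(s,200,200,300,300,4)]))
c=t.cloud()
def box(m,u0,v0,u1,v1):
    pass
for n,(u,v) in dict(keyhub=(405,207),screw=(300,150),k2=(316,250),k3=(395,262),crA=(218,216),crB=(175,162),dish=(470,167),blk=(395,197)).items():
    print(n,np.round(t.pt(u,v),3))
E
```

```text
keyhub [ 0.492 -0.278  0.121]
screw [0.648 0.014 0.193]
k2 [ 0.376 -0.026  0.164]
k3 [ 0.341 -0.241  0.16 ]
crA [0.473 0.276 0.01 ]
crB [0.641 0.408 0.01 ]
dish [ 0.614 -0.496  0.005]
blk [ 0.523 -0.258  0.059]
```

View pics/c1.png

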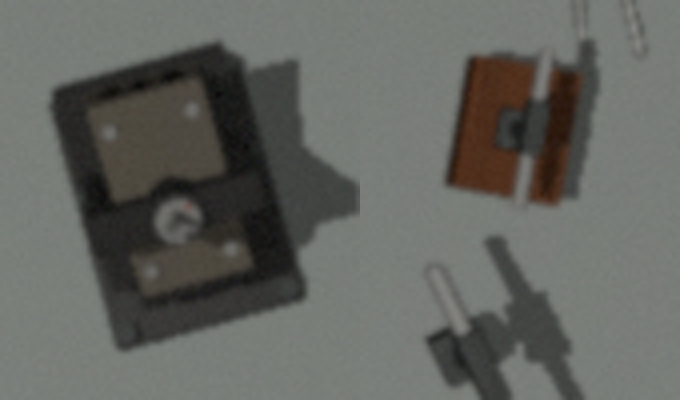

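View pics/c2.png

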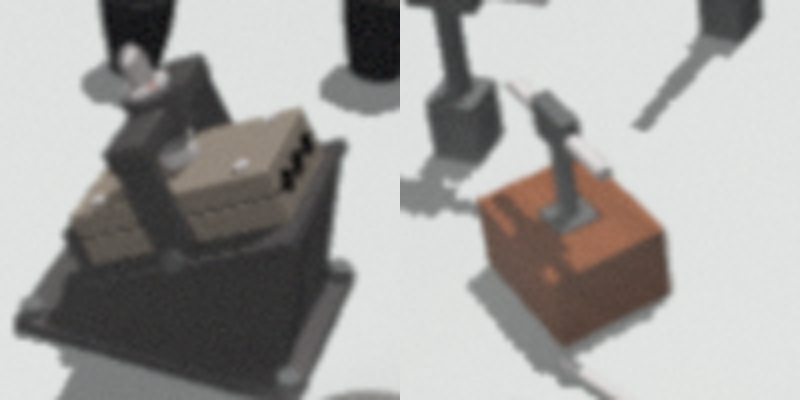

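```bash
python3 - <<'E'
from h import *
t=V('top0')
a=t.pt(410,187.5,.124);b=t.pt(405,226,.124);print('bar',a,b,np.linalg.norm(a-b),np.degrees(np.arctan2(*(a-b)[1::-1])),(a+b)/2)
# block top outline px
g=lambda x,y:(365+(x-360)/4,175+y/4)
for p in [(470,55),(585,70),(557,205),(447,185)]: print('blk',t.pt(*g(*p),.055))
f=lambda x,y:(255+x/4,95+y/4)
for p in [(52,90),(220,42),(305,297),(122,348)]: print('std',t.pt(*f(*p),.01))
print('collar',t.pt(*f(180,217)),t.pt(*f(180,217),.18),'mark',t.pt(*f(187,207),.172),'tip',t.pt(*f(178,220),.19))
E
```

```text
bar [ 0.54671309 -0.29235742  0.124     ] [ 0.43838484 -0.27616669  0.124     ] 0.10953150095930365 -8.500503296395912 [ 0.49254897 -0.28426206  0.124     ]
blk [ 0.54761587 -0.25200061  0.055     ]
blk [ 0.53545155 -0.3366726   0.055     ]
blk [ 0.43603883 -0.31399884  0.055     ]
blk [ 0.45169146 -0.23329471  0.055     ]
std [0.77463416 0.12101679 0.01      ]
std [ 0.8100914 -0.0087861  0.01     ]
std [ 0.61222834 -0.07176132  0.01      ]
std [0.57485772 0.06877683 0.01      ]
collar [0.65038626 0.01384512 0.19007229] [0.65176594 0.01437808 0.18      ] mark [0.65969685 0.00992625 0.172     ] tip [0.64837214 0.01522416 0.19      ]
```

```bash
python3 - <<'E'
from h import *
t=V('top0');c=t.cloud()
r=c[185:262,480:600].reshape(-1,3);m=r[(r[:,2]>.03)&(r[:,2]<.6)]
print(m.min(0),m.max(0))
for y in np.arange(-.85,-.4,.05):
    q=m[abs(m[:,1]-y)<.025]
    if len(q):print(y,q.min(0).round(2),q.max(0).round(2))
s=sensors.get_state()
R=s['ee_rot'];p=s['tool_pos'];tgt=np.array([.45,-.28,.36])
print(R.T@(tgt-p))
E
```

```text
[ 0.34142327 -0.82003055  0.03000015] [ 0.54010009 -0.5172583   0.32572485]
-0.7999999999999999 [ 0.47 -0.82  0.12] [ 0.53 -0.81  0.13]
-0.7499999999999999 [ 0.34 -0.76  0.03] [ 0.54 -0.73  0.29]
-0.6999999999999998 [ 0.34 -0.72  0.03] [ 0.54 -0.68  0.31]
-0.6499999999999998 [ 0.34 -0.67  0.03] [ 0.54 -0.63  0.2 ]
-0.5999999999999998 [ 0.34 -0.62  0.03] [ 0.54 -0.58  0.29]
-0.5499999999999997 [ 0.34 -0.57  0.03] [ 0.54 -0.53  0.33]
-0.49999999999999967 [ 0.36 -0.52  0.03] [ 0.48 -0.52  0.21]
[ 0.30291087 -0.23983339 -0.12914238]
```

>>> step_arm(increments=[[1.2,-3.4,-1.7,0,0,0,0],[1.2,-3.4,-1.7,0,0,0,0],[1.2,-3.4,-1.7,0,0,0,0],[1.2,-3.4,-1.7,0,0,0,0],[1.2,-3.4,-1.7,0,0,0,0],[1.2,-3.4,-1.7,0,0,0,0]])

```text
time: 0.65
tool_pos: [0.2516, -0.4024, 0.3337]
ee_rot: [[0.919, 0.395, -0.0], [0.395, -0.919, 0.0], [-0.0, -0.0, -1.0]]
ft_force: [0.6, 0.1, 0.3]
opening: 1.001
```

>>> step_arm(increments=[[3.96,-0.16,0.4,0,0,0,0],[3.96,-0.16,0.4,0,0,0,0],[3.96,-0.16,0.4,0,0,0,0],[3.96,-0.16,0.4,0,0,0,0],[3.96,-0.16,0.4,0,0,0,0],[3.96,-0.16,0.4,0,0,0,0],[3.96,-0.16,0.4,0,0,0,0]])

```text
time: 1.23
tool_pos: [0.5037, -0.2835, 0.305]
ee_rot: [[0.919, 0.394, -0.0], [0.394, -0.919, 0.0], [-0.0, -0.0, -1.0]]
ft_force: [0.1, -0.3, -0.2]
opening: 0.998
```

>>> step_arm(increments=[[0,0,0,0,0,0.112,0],[0,0,0,0,0,0.112,0],[0,0,0,0,0,0.112,0],[0,0,0,0,0,0.112,0],[0,0,0,0,0,0.112,0],[0,0,0,0,0,0,0]])

```text
time: 1.73
tool_pos: [0.5022, -0.2845, 0.305]
ee_rot: [[0.988, -0.157, -0.001], [-0.157, -0.988, 0.0], [-0.001, -0.0, -1.0]]
ft_force: [-0.1, 0.1, 0.0]
opening: 0.999
```

```bash
python3 - <<'E'
from h import *
s=sensors.get_state();print({k:np.round(s[k],3).tolist() for k in ['time','joints','tool_pos','ee_rot']})
cap('wrist','w1')
E
```

```text
{'time': 1.733, 'joints': [0.532, 0.262, -0.153, 1.696, 0.043, 1.187, -1.361], 'tool_pos': [0.502, -0.285, 0.305], 'ee_rot': [[0.988, -0.157, -0.001], [-0.157, -0.988, 0.0], [-0.001, -0.0, -1.0]]}
```

View pics/w1.png

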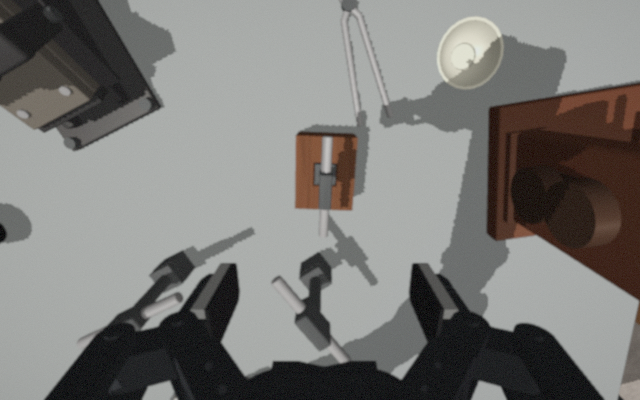

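The wrist image shows the key bar from about (328,138) to (323,236), with the hub near (325,185) and the block around (325,172). I'll measure it from the depth cloud.

```bash
python3 - <<'E'
from h import *
for n in ['w1','top0']:
    v=V(n);c=v.cloud();m=(c[...,2]>.1)&(c[...,2]<.15)&(abs(c[...,0]-.49)<.09)&(abs(c[...,1]+.284)<.04)&(v.d>0)
    P=c[m];print(n,len(P),P.min(0).round(3),P.max(0).round(3))
    (cx,cy),(w,h),a=cv2.minAreaRect(P[:,:2].astype(np.float32));
    mu=P[:,:2].mean(0);u,s,vt=np.linalg.svd(P[:,:2]-mu);d=vt[0]*np.sign(vt[0,0]);print('minrect',cx,cy,w,h,a,'mean',mu,'az',np.degrees(np.arctan2(d[1],d[0])))
    hub=P[P[:,2]>.134];print('hubtop',len(hub),hub.mean(0))
    t=(P[:,:2]-mu)@d;print('ends',t.min(),t.max(),mu+d*(t.min()+t.max())/2)
    # block
    im=v.im.astype(int);b=(im[...,2]-im[...,0]>35)&(abs(c[...,2]-.055)<.006)&(abs(c[...,0]-.49)<.09)&(abs(c[...,1]+.284)<.07)
    Q=c[b];print('blk',len(Q),cv2.minAreaRect(Q[:,:2].astype(np.float32)),Q[:,2].mean())
    # shank/socket
    k=(c[...,2]>.058)&(c[...,2]<.1)&(abs(c[...,0]-.49)<.03)&(abs(c[...,1]+.284)<.03);print('shank',k.sum(),c[k].mean(0) if k.any() else'')
v=V('w1');cv2.imwrite('pics/w1c.png',cv2.resize(v.im[120:250,270:380],None,fx=5,fy=5,interpolation=cv2.INTER_CUBIC)[:600])
E
```

```text
w1 1116 [ 0.436 -0.299  0.112] [ 0.551 -0.267  0.142]
minrect 0.4930967688560486 -0.28330615162849426 0.013913208618760109 0.1156986877322197 78.43416595458984 mean [ 0.49768561 -0.28415653] az -11.318131593906521
hubtop 463 [ 0.49419853 -0.28350396  0.13949852]
ends -0.0625290901159915 0.053200319249421923 [ 0.49311193 -0.28324112]
blk 3113 ((0.4933749735355377, -0.28398066759109497), (0.07881592214107513, 0.09915398061275482), 78.52893829345703) 0.05572052032361352
shank 9 [ 0.49050892 -0.28214115  0.05843743]
top0 197 [ 0.436 -0.301  0.111] [ 0.548 -0.27   0.145]
minrect 0.49231964349746704 -0.2845294177532196 0.013852675445377827 0.11556047201156616 77.84293365478516 mean [ 0.4919575  -0.28405612] az -11.329933454410908
hubtop 72 [ 0.49276175 -0.28472108  0.13879489]
ends -0.05734450108387404 0.05816405766381192 [ 0.49235929 -0.28413662]
blk 436 ((0.49330127239227295, -0.2840496599674225), (0.07816385477781296, 0.09624418616294861), 79.3868179321289) 0.054554875383092616
shank 59 [ 0.48762799 -0.2799293   0.0629492 ]
```

View pics/w1c.png

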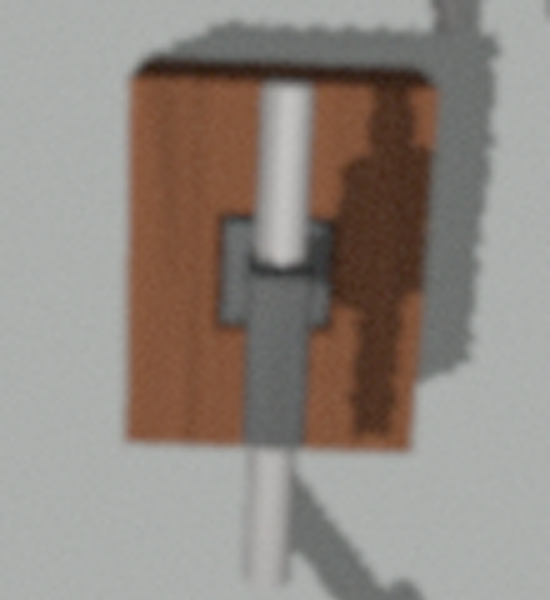

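The key sits at (0.493, -0.2835), its bar azimuth is -11.4°, and the grip is at z 0.124. All of this agrees with the sizes given. Before grasping I'll look at the screw from the tilted pose.

```bash
cat >> h.py <<'E'
from scipy.spatial.transform import Rotation as Ro
def frame(n,az):
    z=-np.array(n)/np.linalg.norm(n); x=np.array([np.cos(az),np.sin(az),0]); x-=z*(x@z); x/=np.linalg.norm(x)
    return np.stack([x,np.cross(z,x),z],1)
def go(Rt,pt,order='rot'):
    s=sensors.get_state();R=np.array(s['ee_rot']);p=np.array(s['tool_pos'])
    w=Ro.from_matrix(R.T@Rt).as_rotvec(); print('rotvec',w.round(4),'n',np.linalg.norm(w)/.12)
    d=pt-p; print('trans in current tool cm',(R.T@d*100).round(2),'in target tool',(Rt.T@d*100).round(2), np.linalg.norm(d)*100/4.1)
E
python3 - <<'E'
from h import *
a=np.radians(16);n=np.array([-.5*np.cos(a),-.5*np.sin(a),np.cos(np.pi/6)])
go(frame(n,np.radians(60)),np.array([.594,-.001,.293]))
E
```

```text
rotvec [-0.114   0.5487 -1.2403] n 11.34162287696486
trans in current tool cm [  4.78 -29.41   1.2 ] in target tool [27.62 -6.22  9.36] 7.2733793493987635
```

>>> step_arm(increments=[[0.6,-3.67,0.15,0,0,0,0],[0.6,-3.67,0.15,0,0,0,0],[0.6,-3.67,0.15,0,0,0,0],[0.6,-3.67,0.15,0,0,0,0],[0.6,-3.67,0.15,0,0,0,0],[0.6,-3.67,0.15,0,0,0,0],[0.6,-3.67,0.15,0,0,0,0],[0.6,-3.67,0.15,0,0,0,0]])

```text
time: 2.45
tool_pos: [0.5951, -0.0002, 0.2933]
ee_rot: [[0.989, -0.15, 0.0], [-0.15, -0.989, -0.0], [0.0, 0.0, -1.0]]
ft_force: [1.0, -0.3, 0.5]
opening: 0.997
```

>>> step_arm(increments=[[0,0,0,-0.0095,0.0457,-0.1034,0],[0,0,0,-0.0095,0.0457,-0.1034,0],[0,0,0,-0.0095,0.0457,-0.1034,0],[0,0,0,-0.0095,0.0457,-0.1034,0],[0,0,0,-0.0095,0.0457,-0.1034,0],[0,0,0,-0.0095,0.0457,-0.1034,0]])

```text
time: 2.95
tool_pos: [0.5948, -0.0014, 0.2934]
ee_rot: [[0.854, 0.443, 0.274], [0.464, -0.886, -0.012], [0.237, 0.138, -0.962]]
ft_force: [-0.0, 1.2, -0.3]
opening: 1.006
```

>>> step_arm(increments=[[0,0,0,-0.0095,0.0457,-0.1034,0],[0,0,0,-0.0095,0.0457,-0.1034,0],[0,0,0,-0.0095,0.0457,-0.1034,0],[0,0,0,-0.0095,0.0457,-0.1034,0],[0,0,0,-0.0095,0.0457,-0.1034,0],[0,0,0,-0.0095,0.0457,-0.1034,0],[0,0,0,0,0,0,0]])

```text
time: 3.53
tool_pos: [0.5935, -0.0035, 0.2922]
ee_rot: [[0.361, 0.801, 0.477], [0.872, -0.471, 0.132], [0.33, 0.368, -0.869]]
ft_force: [0.1, -1.1, -1.3]
opening: 0.996
```

```bash
python3 - <<'E'
from h import *
s=sensors.get_state();print({k:np.round(s[k],3).tolist() for k in ['time','joints','tool_pos','ee_rot']})
cap('wrist','w2')
E
```

```text
{'time': 3.533, 'joints': [0.459, 0.1, -0.521, 2.037, -0.121, 0.514, -0.418], 'tool_pos': [0.593, -0.003, 0.292], 'ee_rot': [[0.361, 0.801, 0.477], [0.872, -0.471, 0.132], [0.33, 0.368, -0.869]]}
```

View pics/w2.png

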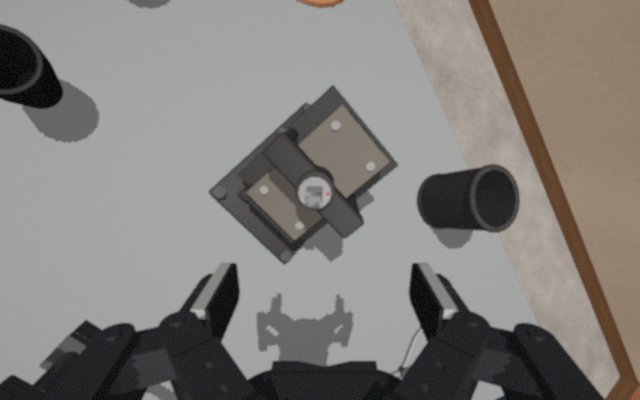

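```bash
python3 - <<'E'
from h import *
v=V('w2');c=v.cloud()
cr=cv2.resize(v.im[165:220,285:345],None,fx=10,fy=10,interpolation=cv2.INTER_CUBIC);cv2.imwrite('pics/w2c.png',cr)
# mould plate plane: brownish bright tilted -> fit normal; use bed region points
P=c[90:250,210:400].reshape(-1,3);im=v.im[90:250,210:400].reshape(-1,3).astype(int)
m=(im[:,2]-im[:,0]>15)&(im[:,2]>80)&(im[:,2]<190)&(P[:,2]>.05)&(P[:,2]<.2)
Q=P[m];mu=Q.mean(0);
for _ in range(4):
    u,s,vt=np.linalg.svd(Q-mu);n=vt[2]*np.sign(vt[2,2]);r=(Q-mu)@n;Q=Q[abs(r)<.003];mu=Q.mean(0)
print('plate n',len(Q),n,np.degrees(np.arccos(n[2])),np.degrees(np.arctan2(-n[1],-n[0])),mu)
hs=cv2.cvtColor(v.im,cv2.COLOR_BGR2HSV)
im=v.im.astype(int);red=(im[...,2]-np.maximum(im[...,0],im[...,1])>40);yy,xx=np.nonzero(red);k=(xx>285)&(xx<345)&(yy>165)&(yy<220);print('red',xx[k],yy[k])
if k.any():
    w=(im[...,2]-im[...,1])[yy[k],xx[k]];u0=(xx[k]*w).sum()/w.sum();v0=(yy[k]*w).sum()/w.sum();print(u0,v0,v.pt(u0,v0))
for r in range(178,206,2): print(r,[f"{c[r,q,2]*1000:.0f}" for q in range(296,336,2)])
E
```

```text
plate n 4203 [-0.48196082 -0.13132153  0.86629581] 29.968999484221236 15.24158153445231 [0.69384774 0.03178955 0.12836735]
red [327 328 327 328] [193 193 194 194]
327.51340996168585 193.49425287356323 [0.66080916 0.01167105 0.17738263]
178 ['159', '161', '166', '167', '168', '168', '174', '177', '176', '178', '179', '180', '177', '174', '177', '176', '176', '172', '158', '126']
180 ['158', '165', '166', '166', '172', '174', '175', '176', '176', '177', '177', '179', '180', '180', '177', '175', '176', '176', '166', '126']
182 ['162', '165', '165', '171', '173', '172', '173', '174', '175', '177', '178', '179', '179', '179', '180', '178', '175', '176', '174', '125']
184 ['163', '162', '168', '172', '173', '172', '173', '174', '175', '175', '176', '177', '179', '179', '179', '180', '174', '176', '176', '125']
186 ['163', '163', '168', '170', '172', '174', '174', '174', '175', '175', '177', '177', '177', '178', '178', '179', '179', '175', '175', '158']
188 ['161', '162', '169', '169', '171', '179', '182', '181', '182', '181', '182', '183', '184', '177', '178', '178', '179', '174', '174', '
[... 465 characters left out ...]
, '167', '169', '191', '193', '194', '195', '195', '196', '197', '196', '173', '444', '175', '176', '170', '172', '166']
198 ['157', '159', '167', '165', '166', '190', '194', '195', '197', '196', '196', '197', '194', '174', '175', '175', '176', '171', '171', '166']
200 ['102', '158', '164', '166', '168', '189', '195', '195', '196', '195', '197', '196', '195', '173', '174', '174', '176', '170', '165', '164']
202 ['101', '103', '158', '165', '165', '188', '194', '192', '195', '195', '196', '196', '193', '172', '173', '174', '168', '163', '163', '165']
204 ['100', '101', '103', '158', '166', '189', '193', '193', '195', '196', '196', '194', '192', '172', '173', '168', '167', '163', '164', '164']
```

View pics/w2c.png

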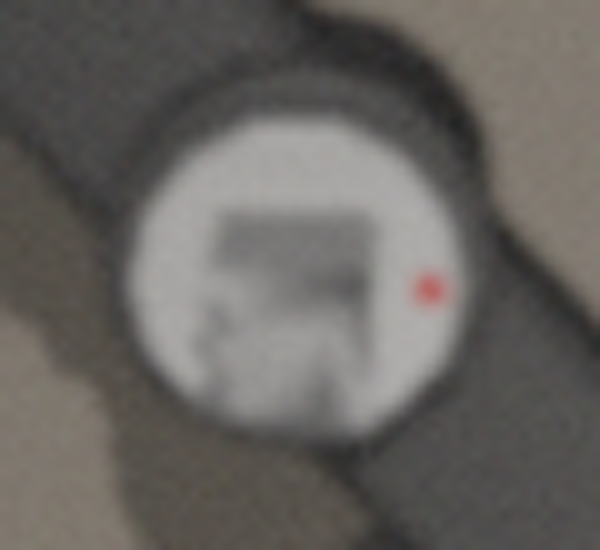

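```bash
python3 - <<'E'
from h import *
from scipy.optimize import least_squares
v=V('w2');c=v.cloud()
n=np.array([-.5*np.cos(np.radians(15.5)),-.5*np.sin(np.radians(15.5)),np.cos(np.pi/6)])
R=np.array(sensors.get_state()['ee_rot'])
g=v.im.max(-1)
reg=np.zeros_like(g);reg[168:216,290:340]=1
h=c@n
print('hist h',np.histogram(h[(reg>0)&(g>150)&(v.d>0)],bins=np.arange(-.2,-.12,.002)))
E
```

```text
hist h (array([  0,   0,   0,   0,   0,   0,   0,   0,   0,   0,   0,   0,   0,
         0,   0,   7, 268,  98,   0,   1,   0,   0,   0,   0,   0,   0,
         5,  11,   4,  32,   6,   0,   0,   0,   0,   0,   0,   0,   0,
         0]), array([-0.2  , -0.198, -0.196, -0.194, -0.192, -0.19 , -0.188, -0.186,
       -0.184, -0.182, -0.18 , -0.178, -0.176, -0.174, -0.172, -0.17 ,
       -0.168, -0.166, -0.164, -0.162, -0.16 , -0.158, -0.156, -0.154,
       -0.152, -0.15 , -0.148, -0.146, -0.144, -0.142, -0.14 , -0.138,
       -0.136, -0.134, -0.132, -0.13 , -0.128, -0.126, -0.124, -0.122,
       -0.12 ]))
```

```bash
python3 - <<'E'
from h import *
from scipy.optimize import least_squares
v=V('w2');c=v.cloud()
g=v.im.max(-1)
reg=np.zeros(g.shape,bool);reg[168:216,290:340]=1
for azd in [15.2,16]:
    a=np.radians(azd);n=np.array([-.5*np.cos(a),-.5*np.sin(a),np.cos(np.pi/6)])
    h=c@n; mm=reg&(g>150)&(abs(h+.1666)<.004);h0=np.median(h[mm]);print('h0',h0)
    e1=np.array([np.cos(a),np.sin(a),0]);e1-=n*(e1@n);e1/=np.linalg.norm(e1);e2=np.cross(n,e1)
    M=(reg&(g>125)).astype(np.uint8);cs=max(cv2.findContours(M,0,1)[0],key=cv2.contourArea)[:,0]
    q=[]
    for u,w in cs:
        if w>205: continue
        r=v.ray(u,w);p=v.o+r*(h0-v.o@n)/(r@n);q.append([p@e1,p@e2])
    q=np.array(q);f=least_squares(lambda x:np.hypot(*(q-x[:2]).T)-x[2],[*q.mean(0),.016],loss='soft_l1',f_scale=.0005)
    S=f.x[0]*e1+f.x[1]*e2+h0*n;print('seat',S,'r',f.x[2])
    r=v.ray(327.5,193.5);mk=v.o+r*(h0-v.o@n)/(r@n);dd=mk-S;print('mark d',np.linalg.norm(dd),'az in-plane (about n from e1)',np.degrees(np.arctan2(dd@e2,dd@e1)))
    T=c[reg&(abs(h-h0-.0258)<.0015)];
    pl=np.stack([T@e1,T@e2],1);print('top',len(T),pl.mean(0)-f.x[:2],cv2.minAreaRect(pl.astype(np.float32)))
    W=c[reg&(h-h0>.004)&(h-h0<.03)];pw=np.stack([W@e1,W@e2],1)-f.x[:2];print('head',pw.min(0),pw.max(0), cv2.minAreaRect(pw.astype(np.float32)))
    # tip centre by px
    for t in np.arange(0,.03,.013): print(t, v.proj(S+n*t))
    R=np.array(sensors.get_state()['ee_rot']);print('tool x,y in e1e2',[np.degrees(np.arctan2(R[:,i]@e2,R[:,i]@e1)) for i in (0,1)])
E
```

```text
h0 -0.16681578885141984
seat [0.65120198 0.01876586 0.17303723] r 0.015119540774546587
mark d 0.012698754311548736 az in-plane (about n from e1) -47.582880394309974
top 119 [-0.00081313 -0.00012491] ((0.6340351104736328, -0.1526462733745575), (0.011075636371970177, 0.009811338968575), 47.318870544433594)
head [-0.01082755 -0.01034253] [0.00905911 0.01010791] ((-0.0005891113542020321, 4.7013163566589355e-05), (0.014921612106263638, 0.014474742114543915), 47.61985397338867)
0.0 [[314.35124361 192.17319874]]
0.013 [[313.83495046 196.30428971]]
0.026 [[313.27065602 200.81957135]]
tool x,y in e1e2 [np.float64(47.874259401941394), np.float64(-42.126933603633574)]
h0 -0.16571637848005452
seat [0.65120321 0.01877164 0.17304233] r 0.015124750144935771
mark d 0.012701926251701164 az in-plane (about n from e1) -48.395980293530116
top 118 [-8.0750543e-04  7.8120251e-06] ((0.6321366429328918, -0.16128982603549957), (0.011073562316596508, 0.00980524905025959), 46.60807800292969)
head [-0.01083691 -0.01020365] [0.00905683 0.01024586] ((-0.0005898233503103256, 0.0001864088699221611), (0.014912969432771206, 0.014476163312792778), 46.8925895690918)
0.0 [[314.3512073  192.16698079]]
0.013 [[313.90176967 196.36775104]]
0.026 [[313.4106293  200.95843657]]
tool x,y in e1e2 [np.float64(47.17981771817358), np.float64(-42.82085874040011)]
```

```bash
cat >> h.py <<'E'
A=np.radians(15.6);N=np.array([-.5*np.cos(A),-.5*np.sin(A),np.cos(np.pi/6)])
E1=np.array([np.cos(A),np.sin(A),0]);E1-=N*(E1@N);E1/=np.linalg.norm(E1);E2=np.cross(N,E1)
def RS(deg):
    x=np.cos(np.radians(deg))*E1+np.sin(np.radians(deg))*E2
    return np.stack([x,np.cross(-N,x),-N],1)
SEAT=np.array([.6508,.0187,.173])
RG=frame([0,0,1],np.radians(-11.4))
E
python3 - <<'E'
from h import *
go(RG,np.array([.493,-.2835,.25]))
print(RS(45.5).round(3))
E
```

```text
rotvec [ 0.1007 -0.5451  1.2694] n 11.5433240259639
trans in current tool cm [-29.48   3.78  -4.78] in target tool [-4.36 29.48  4.26] 7.342645175584365
[[ 0.393  0.783  0.482]
 [ 0.85  -0.509  0.134]
 [ 0.35   0.357 -0.866]]
```

>>> step_arm(increments=[[0,0,0,0.0084,-0.0454,0.1058,0],[0,0,0,0.0084,-0.0454,0.1058,0],[0,0,0,0.0084,-0.0454,0.1058,0],[0,0,0,0.0084,-0.0454,0.1058,0],[0,0,0,0.0084,-0.0454,0.1058,0],[0,0,0,0.0084,-0.0454,0.1058,0]])

```text
time: 4.08
tool_pos: [0.5953, -0.0009, 0.2939]
ee_rot: [[0.867, 0.416, 0.275], [0.437, -0.899, -0.016], [0.241, 0.134, -0.961]]
ft_force: [0.3, -0.9, -0.1]
opening: 0.999
```

>>> step_arm(increments=[[0,0,0,0.0084,-0.0454,0.1058,0],[0,0,0,0.0084,-0.0454,0.1058,0],[0,0,0,0.0084,-0.0454,0.1058,0],[0,0,0,0.0084,-0.0454,0.1058,0],[0,0,0,0.0084,-0.0454,0.1058,0],[0,0,0,0.0084,-0.0454,0.1058,0]])

```text
time: 4.58
tool_pos: [0.5954, -0.0009, 0.2937]
ee_rot: [[0.982, -0.188, 0.006], [-0.188, -0.982, -0.003], [0.006, 0.002, -1.0]]
ft_force: [-0.4, -0.3, -0.7]
opening: 1.002
```

>>> step_arm(increments=[[-0.55,3.69,0.53,0,0,0,0],[-0.55,3.69,0.53,0,0,0,0],[-0.55,3.69,0.53,0,0,0,0],[-0.55,3.69,0.53,0,0,0,0],[-0.55,3.69,0.53,0,0,0,0],[-0.55,3.69,0.53,0,0,0,0],[-0.55,3.69,0.53,0,0,0,0],[-0.55,3.69,0.53,0,0,0,0],[0,0,0,0,0,0,0]])

```text
time: 5.33
tool_pos: [0.4944, -0.293, 0.2494]
ee_rot: [[0.981, -0.194, 0.003], [-0.194, -0.981, -0.007], [0.004, 0.006, -1.0]]
ft_force: [0.3, -0.2, -1.0]
opening: 1.001
```

```bash
python3 - <<'E'
from h import *
go(RG,np.array([.493,-.2835,.105]))
E
```

```text
rotvec [ 0.0059 -0.004   0.0035] n 0.06615536570670903
trans in current tool cm [-0.38 -0.99 14.43] in target tool [-0.32 -0.91 14.44] 3.5287608030552464
```

>>> step_arm(increments=[[-0.38,-0.99,0,0.006,-0.004,0.0035,0],[0,0,3,0,0,0,0],[0,0,3,0,0,0,0],[0,0,3,0,0,0,0],[0,0,0,0,0,0,0]])

```text
time: 5.75
tool_pos: [0.4946, -0.2698, 0.1553]
ee_rot: [[0.983, -0.183, -0.004], [-0.183, -0.983, 0.009], [-0.006, -0.008, -1.0]]
ft_force: [-0.9, 0.6, -0.2]
opening: 0.998
```

```bash
python3 - <<'E'
from h import *
go(RG,np.array([.493,-.2835,.105]))
cap('wrist','w3')
E
```

```text
rotvec [-0.0083  0.006   0.0149] n 0.15073450466591307
trans in current tool cm [0.12 1.41 5.02] in target tool [0.11 1.37 5.03] 1.2713093671878855
```

View pics/w3.png

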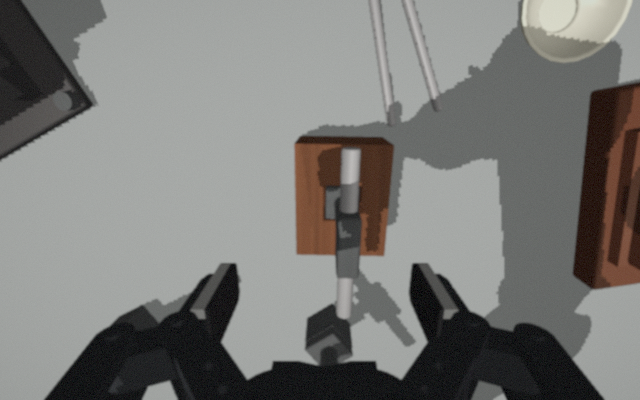

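The image shows the key bar at about column 348, to the right of the finger centre near 325. The correction was based on a reading taken mid-motion, so I'll let it settle and re-measure.

>>> step_arm(increments=[[0,0,0,0,0,0,0],[0,0,0,0,0,0,0],[0,0,0,0,0,0,0]])

```text
time: 6.05
tool_pos: [0.4986, -0.2734, 0.1625]
ee_rot: [[0.983, -0.184, 0.008], [-0.184, -0.983, 0.004], [0.007, -0.005, -1.0]]
ft_force: [-0.2, -0.3, 0.6]
opening: 1.001
```

```bash
python3 - <<'E'
from h import *
go(RG,np.array([.493,-.2835,.105]))
v=V('w3');c=v.cloud();m=(c[...,2]>.1)&(c[...,2]<.15)&(abs(c[...,0]-.49)<.09)&(abs(c[...,1]+.284)<.03)&(v.d>0)
P=c[m];print(cv2.minAreaRect(P[:,:2].astype(np.float32)),P.max(0))
E
```

```text
rotvec [-0.0054 -0.007   0.0143] n 0.13966471612635506
trans in current tool cm [-0.41  1.12  5.74] in target tool [-0.35  1.1   5.75] 1.4294713011365316
((0.49291110038757324, -0.2834884226322174), (0.01410936750471592, 0.1165817454457283), 78.79054260253906) [ 0.55055493 -0.26746994  0.14151463]
```

>>> step_arm(increments=[[-0.2,0.55,0,-0.005,-0.007,0.014,0],[-0.2,0.55,0,0,0,0,0],[0,0,0,0,0,0,0],[0,0,0,0,0,0,0],[0,0,0,0,0,0,0]])

```text
time: 6.47
tool_pos: [0.491, -0.2834, 0.1603]
ee_rot: [[0.98, -0.198, -0.003], [-0.198, -0.98, 0.002], [-0.003, -0.001, -1.0]]
ft_force: [0.1, -0.6, 0.5]
opening: 1.0
```

```bash
python3 - <<'E'
from h import *
go(RG,np.array([.493,-.2835,.105]))
E
```

```text
rotvec [-0.0015  0.0034 -0.0002] n 0.030746306283106428
trans in current tool cm [ 0.22 -0.02  5.53] in target tool [ 0.2  -0.03  5.53] 1.3508264762431859
```

>>> step_arm(increments=[[0.1,0,1.5,0,0,0,0],[0.1,0,1.5,0,0,0,0],[0,0,1.5,0,0,0,0],[0,0,1.0,0,0,0,0],[0,0,0,0,0,0,0],[0,0,0,0,0,0,0],[0,0,0,0,0,0,0]])

```text
time: 7.05
tool_pos: [0.4934, -0.2836, 0.1059]
ee_rot: [[0.98, -0.197, -0.002], [-0.197, -0.98, 0.002], [-0.003, -0.001, -1.0]]
ft_force: [0.4, -0.5, 0.7]
opening: 1.0
```

```bash
python3 - <<'E'
from h import *
go(RG,np.array([.493,-.2835,.105]))
E
```

```text
rotvec [-0.0013  0.0025  0.0004] n 0.023949954416615245
trans in current tool cm [-0.04 -0.    0.09] in target tool [-0.04 -0.    0.09] 0.02404946329128138
```

Within 1 mm. I'll close the gripper.

>>> step_arm(increments=[[0,0,0,0,0,0,0.4],[0,0,0,0,0,0,0.8],[0,0,0,0,0,0,1],[0,0,0,0,0,0,1],[0,0,0,0,0,0,1],[0,0,0,0,0,0,1],[0,0,0,0,0,0,1],[0,0,0,0,0,0,1]])

```text
time: 7.72
tool_pos: [0.4931, -0.2837, 0.1055]
ee_rot: [[0.98, -0.197, -0.003], [-0.197, -0.98, 0.002], [-0.003, -0.001, -1.0]]
ft_force: [-0.5, -0.5, 1.4]
opening: 0.155
```

>>> step_arm(increments=[[0,0,0,0,0,0,1],[0,0,0,0,0,0,1]])

```text
time: 7.88
tool_pos: [0.4931, -0.2837, 0.1055]
ee_rot: [[0.98, -0.197, -0.003], [-0.197, -0.98, 0.002], [-0.003, -0.001, -1.0]]
ft_force: [0.2, -0.4, 2.5]
opening: 0.155
```

>>> step_arm(increments=[[0,0,-1,0,0,0,1],[0,0,-1.5,0,0,0,1],[0,0,-2,0,0,0,1],[0,0,-2.5,0,0,0,1],[0,0,-3,0,0,0,1],[0,0,-3,0,0,0,1],[0,0,-3,0,0,0,1],[0,0,-3,0,0,0,1],[0,0,-2.5,0,0,0,1],[0,0,-1.5,0,0,0,1]])

```text
time: 8.72
tool_pos: [0.4937, -0.2836, 0.3381]
ee_rot: [[0.98, -0.197, -0.001], [-0.197, -0.98, 0.002], [-0.002, -0.001, -1.0]]
ft_force: [1.3, 0.5, -3.9]
opening: 0.157
```

>>> step_arm(increments=[[0,0,0,0,0,0,1],[0,0,0,0,0,0,1]])

```text
time: 8.88
tool_pos: [0.4931, -0.2836, 0.3349]
ee_rot: [[0.98, -0.197, -0.004], [-0.197, -0.98, 0.002], [-0.004, -0.002, -1.0]]
ft_force: [-0.5, 0.7, -4.6]
opening: 0.157
```

```bash
python3 - <<'E'
from h import *
print(sensors.get_state()['opening'])
go(RS(45.5),SEAT+N*.19)
E
```

```text
0.15656357466603094
rotvec [-0.094   0.5546 -1.2347] n 11.306901357468291
trans in current tool cm [  1.03 -28.43  -0.22] in target tool [26.22 -8.81  6.68] 6.939475171717995
```

>>> step_arm(increments=[[0.1,-1.4,0,0,0,0,1],[0.1,-2.5,0,0,0,0,1],[0.1,-3.5,0,0,0,0,1],[0.1,-3.5,0,0,0,0,1],[0.1,-3.5,0,0,0,0,1],[0.1,-3.5,0,0,0,0,1],[0.1,-3.5,0,0,0,0,1],[0.1,-3.0,0,0,0,0,1],[0.1,-2.5,0,0,0,0,1],[0.1,-1.5,0,0,0,0,1]])

```text
time: 9.72
tool_pos: [0.5582, -0.0033, 0.333]
ee_rot: [[0.981, -0.193, -0.008], [-0.193, -0.981, 0.004], [-0.008, -0.002, -1.0]]
ft_force: [0.6, -0.4, -4.3]
opening: 0.16
```

>>> step_arm(increments=[[0,0,0,-0.0067,0.0396,-0.0882,1],[0,0,0,-0.0067,0.0396,-0.0882,1],[0,0,0,-0.0067,0.0396,-0.0882,1],[0,0,0,-0.0067,0.0396,-0.0882,1],[0,0,0,-0.0067,0.0396,-0.0882,1],[0,0,0,-0.0067,0.0396,-0.0882,1],[0,0,0,-0.0067,0.0396,-0.0882,1]])

```text
time: 10.3
tool_pos: [0.5574, -0.0073, 0.3325]
ee_rot: [[0.878, 0.398, 0.266], [0.416, -0.909, -0.013], [0.237, 0.122, -0.964]]
ft_force: [-1.6, 0.6, -5.3]
opening: 0.157
```

>>> step_arm(increments=[[0,0,0,-0.0067,0.0396,-0.0882,1],[0,0,0,-0.0067,0.0396,-0.0882,1],[0,0,0,-0.0067,0.0396,-0.0882,1],[0,0,0,-0.0067,0.0396,-0.0882,1],[0,0,0,-0.0067,0.0396,-0.0882,1],[0,0,0,-0.0067,0.0396,-0.0882,1],[0,0,0,-0.0067,0.0396,-0.0882,1],[0,0,0,0,0,0,1],[0,0,0,0,0,0,1],[0,0,0,0,0,0,1]])

```text
time: 11.13
tool_pos: [0.5587, -0.0072, 0.3342]
ee_rot: [[0.397, 0.783, 0.479], [0.849, -0.512, 0.134], [0.35, 0.353, -0.868]]
ft_force: [-0.2, -0.1, -4.9]
opening: 0.16
```

>>> step_arm(increments=[[0,0,0,0,0,0,1],[0,0,0,0,0,0,1]])

```text
time: 11.3
tool_pos: [0.5595, -0.0069, 0.3354]
ee_rot: [[0.394, 0.783, 0.481], [0.85, -0.51, 0.135], [0.35, 0.356, -0.866]]
ft_force: [-0.2, -0.4, -4.1]
opening: 0.155
```

```bash
python3 - <<'E'
from h import *
print(sensors.get_state()['opening'],sensors.get_state()['joints'])
go(RS(45.5),SEAT+N*.15)
cap('wrist','w4');cap('scene','s4');go(RS(45.5),SEAT+N*.15)
v=V('w4');P=[SEAT,SEAT+N*.026]
print(v.proj(P))
E
```

```text
0.15507132534921944 [ 0.36097066 -0.02100103 -0.37752005  2.05134877 -0.23363496  0.61347313
 -0.36619159]
rotvec [-0.0006  0.0003 -0.0007] n 0.008300782318768293
trans in current tool cm [0.07 0.06 3.81] in target tool [0.07 0.06 3.81] 0.928422782958172
rotvec [-0.0002  0.0001 -0.0003] n 0.003019373532541732
trans in current tool cm [0.08 0.04 3.82] in target tool [0.08 0.04 3.82] 0.9319729294456951
[[323.61762788 178.43625178]
 [323.56709722 184.56177439]]
```

View pics/w4.png

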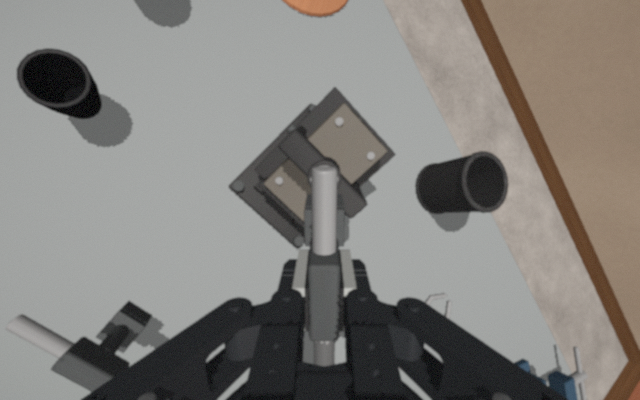

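View pics/s4.png

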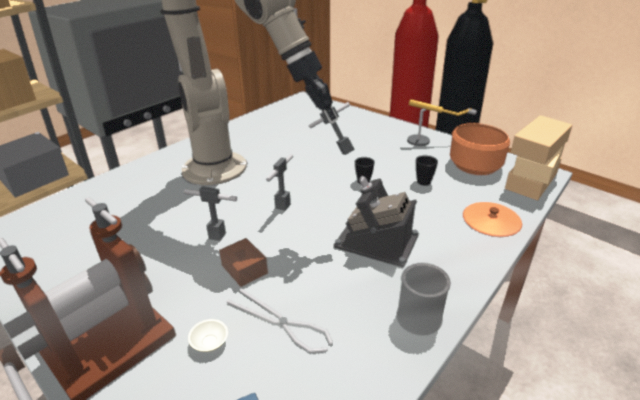

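The scene view shows the key hanging along the tool axis, with the socket at about (345,147) approaching the screw tip at (363,182). The wrist view shows the bar running straight up the image at column 323. I'll check the pose in hand by depth.

```bash
python3 - <<'E'
from h import *
s=sensors.get_state();R=np.array(s['ee_rot']);p=np.array(s['tool_pos'])
for n in ['w4','s4']:
    v=V(n);c=(v.cloud()-p)@R
    k=(abs(c[...,1])<.03)&(abs(c[...,0])<.07)&(c[...,2]>-.06)&(c[...,2]<.1)&(v.d>0)
    for lo,hi in [(-.03,-.01),(.0,.02),(.02,.047),(.05,.087),(.087,.1)]:
        q=c[k&(c[...,2]>lo)&(c[...,2]<hi)]
        if len(q)>3: print(n,lo,hi,len(q),np.percentile(q,3,axis=0).round(4),np.percentile(q,97,axis=0).round(4),q.mean(0).round(4))
    if n=='w4':
        q=c[(abs(c[...,1])<.02)&(c[...,0]>.022)&(c[...,0]<.07)&(abs(c[...,2]+.019)<.02)]
        A=np.polyfit(q[:,0],q[:,1],1);B=np.polyfit(q[:,0],q[:,2],1);print('bar',len(q),'y/x',A,'z/x',B,q[:,0].max())
E
```

```text
w4 -0.03 -0.01 4163 [-0.0409 -0.0169 -0.0288] [ 0.057   0.0185 -0.0123] [ 0.0209  0.0008 -0.0222]
w4 0.05 0.087 356 [-0.0117 -0.0131  0.0501] [0.0144 0.0143 0.0839] [0.008  0.0013 0.0591]
bar 2053 y/x [0.00156628 0.00067563] z/x [ 0.01898915 -0.02333936] 0.05813580217235616
s4 -0.03 -0.01 264 [-0.0561  0.0009 -0.029 ] [ 0.0499  0.0216 -0.0113] [-0.0046  0.0087 -0.0199]
s4 0.0 0.02 43 [-0.0087  0.0017  0.0012] [0.0039 0.0101 0.0194] [-0.0029  0.006   0.0104]
s4 0.02 0.047 57 [-0.0086  0.0016  0.0213] [0.0041 0.0095 0.0458] [-0.0026  0.0058  0.034 ]
s4 0.05 0.087 190 [-0.0158 -0.0061  0.0514] [0.0117 0.0177 0.0848] [-0.004   0.0121  0.068 ]
```

The key sits about 1° off about the jaw axis (mouth about -2 mm in tool x, and both views agree). I'll correct that and approach.

>>> step_arm(increments=[[0.08,0.04,1.5,0,0.019,0,1],[0,0,2.0,0,0,0,1],[0,0,1.5,0,0,0,1],[0,0,0.8,0,0,0,1],[0,0,0,0,0,0,1],[0,0,0,0,0,0,1],[0,0,0,0,0,0,1],[0,0,0,0,0,0,1]])

```text
time: 12.07
tool_pos: [0.5886, 0.0013, 0.2873]
ee_rot: [[0.383, 0.782, 0.491], [0.847, -0.509, 0.15], [0.367, 0.358, -0.858]]
ft_force: [0.1, 0.1, -5.5]
opening: 0.151
```

```bash
cat >> h.py <<'E'
def key(fn=None):
    s=sensors.get_state();R=np.array(s['ee_rot'])@Ro.from_rotvec([0,-.019,0]).as_matrix();p=np.array(s['tool_pos'])
    G=p-.0187*np.array(s['ee_rot'])[:,2];M=G+.105*R[:,2];d=M-SEAT
    print('t',s['time'],'F tool',(np.array(s['ee_rot']).T@s['ft_force']).round(1),'mouth-seat: along',(d@N*1000).round(1),'tool xy mm',(R.T@d*1000)[:2].round(1),'ang',np.degrees(np.arccos(min(1,-R[:,2]@N))).round(2),'rot err',Ro.from_matrix(R.T@RS(45.5)).as_rotvec().round(3),'q',np.round(s['joints'],2),'op',round(s['opening'],3))
E
python3 - <<'E'
from h import *
cap('wrist','w5');cap('scene','s5')
s=sensors.get_state();R=np.array(s['ee_rot']);p=np.array(s['tool_pos'])
key()
for n in ['w5','s5']:
    v=V(n);c=(v.cloud()-p)@R
    k=(abs(c[...,1])<.03)&(abs(c[...,0])<.07)&(c[...,2]>-.06)&(c[...,2]<.1)&(v.d>0)
    q=c[k&(c[...,2]>.052)&(c[...,2]<.084)];print(np.percentile(q,3,axis=0).round(4),np.percentile(q,97,axis=0).round(4))
v=V('s5');a=v.im[100:220,300:420];cv2.imwrite('pics/s5c.png',cv2.resize(a,None,fx=5,fy=5,interpolation=cv2.INTER_CUBIC))
E
```

```text
t 12.1667 F tool [-2.5 -1.7  4.4] mouth-seat: along 44.8 tool xy mm [0.3 1. ] ang 0.1 rot err [ 0.002 -0.    -0.   ] q [ 0.34  0.08 -0.39  2.07 -0.22  0.48 -0.38] op 0.153
[ 0.0135 -0.0128  0.0533] [0.0145 0.0147 0.0826]
[-0.0158 -0.0078  0.0529] [0.0114 0.0183 0.0829]
```

View pics/s5c.png

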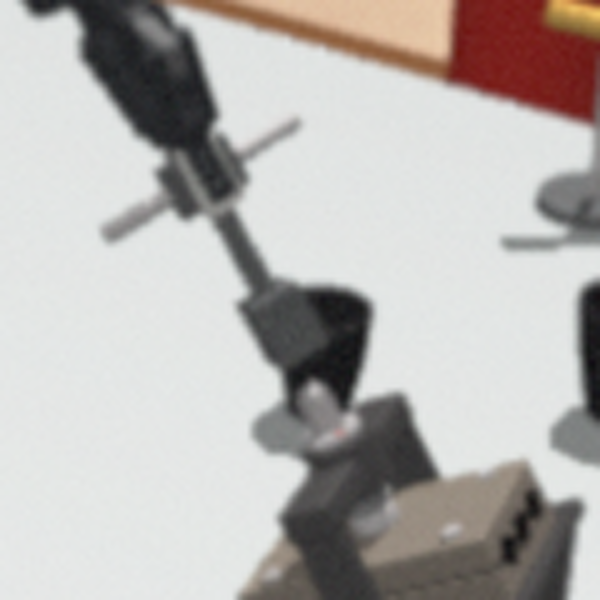

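View pics/w5.png

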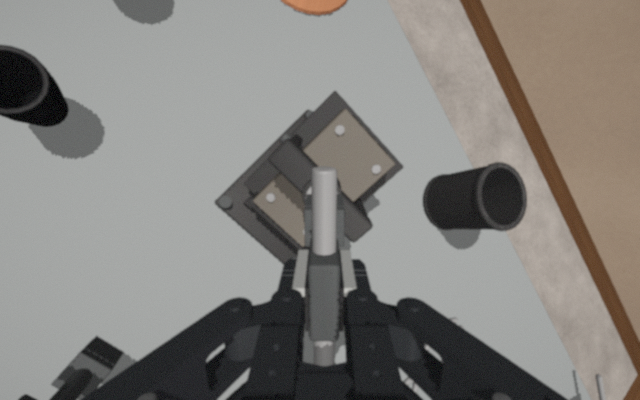

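The socket lines up with the head in the scene crop (socket foot at (300,365), head tip at (312,385)). I'll shift about 1.5 mm in y and go down slowly.

>>> step_arm(increments=[[-0.03,-0.15,0.8,0,0,0,1],[0,0,0.8,0,0,0,1],[0,0,0.4,0,0,0,1],[0,0,0.4,0,0,0,1],[0,0,0,0,0,0,1],[0,0,0,0,0,0,1]])

```text
time: 12.67
tool_pos: [0.5982, 0.0051, 0.2637]
ee_rot: [[0.385, 0.784, 0.487], [0.847, -0.509, 0.15], [0.366, 0.355, -0.86]]
ft_force: [-0.4, -2.4, -6.5]
opening: 0.155
```

```bash
python3 -c "
from h import *
key()"
```

```text
t 12.6667 F tool [-4.5 -1.4  5. ] mouth-seat: along 19.4 tool xy mm [-1. -2.] ang 0.11 rot err [-0.001  0.001 -0.001] q [ 0.32  0.13 -0.38  2.08 -0.19  0.43 -0.4 ] op 0.155
```

>>> step_arm(increments=[[0.02,0.05,0.3,0,0,0,1],[0,0,0.3,0,0,0,1],[0,0,0.3,0,0,0,1],[0,0,0,0,0,0,1],[0,0,0,0,0,0,1]])

```text
time: 13.08
tool_pos: [0.6034, 0.0061, 0.2567]
ee_rot: [[0.385, 0.783, 0.488], [0.847, -0.51, 0.15], [0.366, 0.356, -0.86]]
ft_force: [-0.2, -3.6, -8.0]
opening: 0.155
```

```bash
python3 -c "
from h import *
key()"
```

```text
t 13.0833 F tool [-6.  -1.2  6.2] mouth-seat: along 10.7 tool xy mm [-0.5 -0.9] ang 0.07 rot err [-0.     0.001 -0.001] q [ 0.31  0.15 -0.38  2.08 -0.17  0.41 -0.42] op 0.155
```

The mouth is below the 20 mm corner-stop height, so the square has entered. I'll continue to the collar.

>>> step_arm(increments=[[-0.04,0,0.3,0,0,0,1],[0,0,0.3,0,0,0,1],[0,0,0.3,0,0,0,1],[0,0,0.2,0,0,0,1],[0,0,0,0,0,0,1],[0,0,0,0,0,0,1],[0,0,0,0,0,0,1]])

```text
time: 13.67
tool_pos: [0.6087, 0.0078, 0.2476]
ee_rot: [[0.384, 0.783, 0.489], [0.847, -0.509, 0.15], [0.366, 0.357, -0.859]]
ft_force: [-3.1, -4.1, -4.8]
opening: 0.153
```

```bash
python3 -c "
from h import *
key()"
```

```text
t 13.6667 F tool [-6.4 -2.1  2. ] mouth-seat: along 0.1 tool xy mm [-0.1 -0.7] ang 0.04 rot err [ 0.     0.001 -0.   ] q [ 0.3   0.17 -0.38  2.08 -0.16  0.39 -0.43] op 0.153
```

>>> step_arm(increments=[[0,0,0.15,0,0,0,1],[0,0,0,0,0,0,1],[0,0,0,0,0,0,1]])

```text
time: 13.92
tool_pos: [0.6096, 0.0085, 0.2477]
ee_rot: [[0.383, 0.783, 0.49], [0.848, -0.509, 0.15], [0.367, 0.358, -0.859]]
ft_force: [-11.0, -3.8, 6.0]
opening: 0.159
```

```bash
python3 -c "
from h import *
key();cap('scene','s6');v=V('s6');cv2.imwrite('pics/s6c.png',cv2.resize(v.im[110:230,310:430],None,fx=5,fy=5,interpolation=cv2.INTER_CUBIC))"
```

```text
t 13.9167 F tool [ -5.3  -4.5 -11.1] mouth-seat: along -0.4 tool xy mm [ 1.  -0.3] ang 0.07 rot err [ 0.001 -0.     0.   ] q [ 0.3   0.17 -0.38  2.08 -0.16  0.39 -0.43] op 0.159
```

View pics/s6c.png

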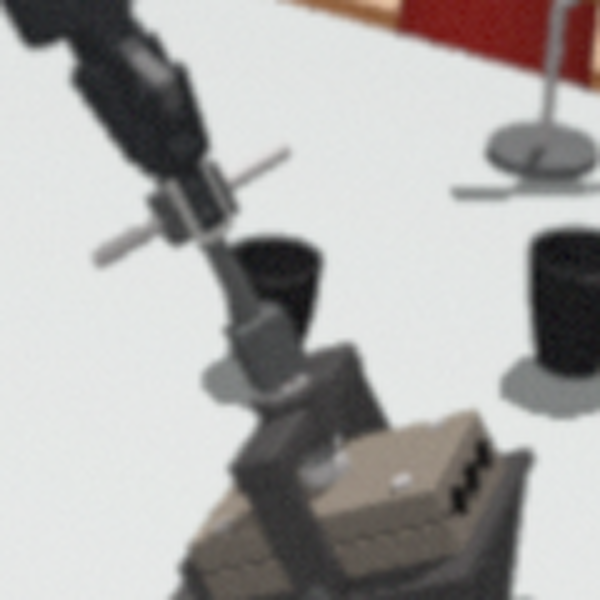

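It is seated: force rises to about 11 N at 0 mm and the image shows the socket on the collar. I'll turn clockwise about the key axis.

>>> step_arm(increments=[[0,0,0,-0.001,0,0.05,1],[0,0,0.01,-0.0015,0,0.08,1],[0,0,0.01,-0.0015,0,0.08,1],[0,0,0.01,-0.0015,0,0.08,1],[0,0,0.01,-0.0015,0,0.08,1],[0,0,0.01,-0.001,0,0.05,1],[0,0,0,0,0,0,1],[0,0,0,0,0,0,1]])

```text
time: 14.63
tool_pos: [0.6099, 0.0078, 0.2475]
ee_rot: [[0.669, 0.554, 0.496], [0.566, -0.812, 0.144], [0.482, 0.184, -0.856]]
ft_force: [-12.8, -7.1, 7.1]
opening: 0.157
```

```bash
cat >> h.py <<'E'
    print('torque about axis', (np.array(sensors.get_state()['ft_torque'])@-N).round(3))
E
python3 -c "
from h import *
key()"
```

```text
t 14.6333 F tool [ -9.1  -0.  -13.5] mouth-seat: along -0.6 tool xy mm [ 0.4 -0.1] ang 0.12 rot err [ 0.002 -0.    -0.42 ] q [ 0.21  0.16 -0.29  2.09 -0.19  0.38 -0.83] op 0.157
torque about axis -0.028
```

>>> step_arm(increments=[[0,0,0,-0.001,0,0.05,1],[0,0,0.01,-0.0015,0,0.08,1],[0,0,0.01,-0.0015,0,0.08,1],[0,0,0,-0.001,0,0.05,1]])

```text
time: 14.97
tool_pos: [0.6101, 0.0075, 0.2474]
ee_rot: [[0.789, 0.358, 0.499], [0.335, -0.932, 0.139], [0.515, 0.057, -0.856]]
ft_force: [-12.4, -8.4, 7.9]
opening: 0.155
```

```bash
python3 -c "
from h import *
key();print(sensors.get_state()['ft_torque'])"
```

```text
t 14.9667 F tool [ -8.5   3.8 -14.1] mouth-seat: along -0.8 tool xy mm [0.4 0.1] ang 0.15 rot err [ 0.003 -0.001 -0.684] q [ 0.15  0.15 -0.23  2.09 -0.21  0.37 -1.08] op 0.155
torque about axis -0.172
[-1.70182855  2.29334472 -0.3921082 ]
```

>>> step_arm(increments=[[0,0,0,0,0,0,1],[0,0,0,0,0,0,1]])

```text
time: 15.13
tool_pos: [0.6101, 0.0075, 0.2474]
ee_rot: [[0.788, 0.361, 0.499], [0.338, -0.931, 0.139], [0.514, 0.058, -0.856]]
ft_force: [-12.7, -6.4, 7.0]
opening: 0.152
```

```bash
python3 -c "
from h import *
key();print(sensors.get_state()['ft_torque'])
cap('scene','s7');v=V('s7');cv2.imwrite('pics/s7c.png',cv2.resize(v.im[110:230,310:430],None,fx=5,fy=5,interpolation=cv2.INTER_CUBIC))"
```

```text
t 15.1333 F tool [ -8.5   1.8 -13.2] mouth-seat: along -0.8 tool xy mm [0.4 0.1] ang 0.15 rot err [ 0.003 -0.001 -0.681] q [ 0.15  0.15 -0.23  2.09 -0.21  0.37 -1.08] op 0.152
torque about axis -0.041
[-1.61005031  2.41245164 -0.47371443]
```

View pics/s7c.png

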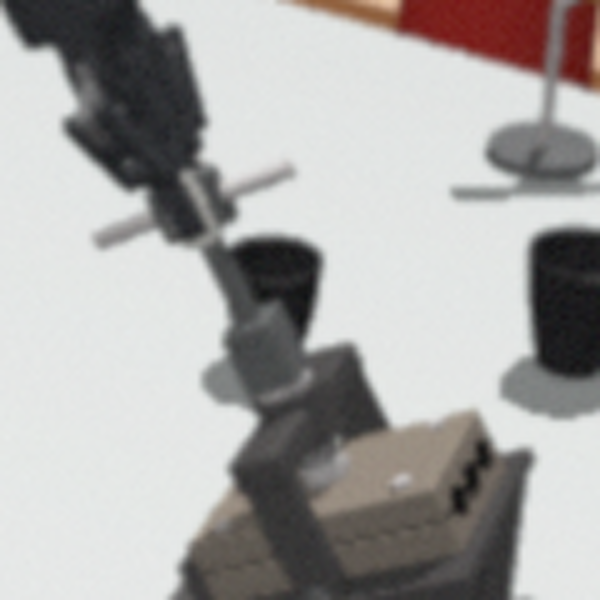

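```bash
cat >> h.py <<'E'
def barchk(fn):
    s=sensors.get_state();R=np.array(s['ee_rot']);p=np.array(s['tool_pos']);cap('wrist',fn);v=V(fn)
    c=(v.cloud()-p)@R
    q=c[(abs(c[...,1])<.025)&(c[...,0]>.024)&(c[...,0]<.07)&(abs(c[...,2]+.019)<.02)]
    print('bar',len(q),'y/x',np.polyfit(q[:,0],q[:,1],1),'z/x',np.polyfit(q[:,0],q[:,2],1),q[:,0].max())
E
python3 -c "
from h import *
barchk('w7')"
```

```text
bar 1942 y/x [-0.00119398  0.00016811] z/x [ 0.04998069 -0.02380126] 0.05836949795746199
```

View pics/w7.png

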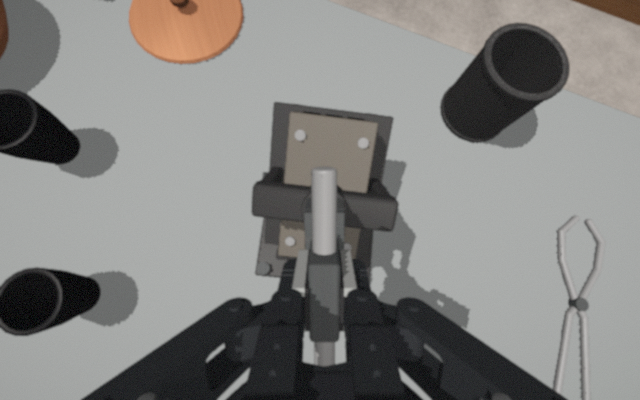

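>>> step_arm(increments=[[0,0,0,-0.001,0,0.05,1],[0,0,0,-0.001,0,0.05,1],[0,0,0,-0.001,0,0.05,1]])

```text
time: 15.48
tool_pos: [0.6101, 0.0074, 0.2473]
ee_rot: [[0.834, 0.236, 0.5], [0.193, -0.972, 0.136], [0.518, -0.017, -0.855]]
ft_force: [-12.0, -8.0, 6.2]
opening: 0.153
```

```bash
python3 -c "
from h import *
key()"
```

```text
t 15.4833 F tool [ -8.3   4.9 -12.4] mouth-seat: along -0.9 tool xy mm [0.4 0.1] ang 0.16 rot err [ 0.003 -0.001 -0.833] q [ 0.12  0.15 -0.2   2.1  -0.21  0.37 -1.22] op 0.153
torque about axis -0.211
```

>>> step_arm(increments=[[0,0,0,-0.001,0,0.05,1],[0,0,0,-0.001,0,0.05,1],[0,0,0,0,0,0,1]])

```text
time: 15.73
tool_pos: [0.6101, 0.0073, 0.2472]
ee_rot: [[0.853, 0.15, 0.5], [0.095, -0.986, 0.134], [0.513, -0.067, -0.856]]
ft_force: [-10.7, -6.5, 6.4]
opening: 0.157
```

```bash
python3 -c "
from h import *
key()"
```

```text
t 15.7333 F tool [ -6.5   4.4 -11.7] mouth-seat: along -0.9 tool xy mm [0.4 0.2] ang 0.17 rot err [ 0.003 -0.001 -0.933] q [ 0.1   0.15 -0.17  2.1  -0.21  0.37 -1.32] op 0.157
torque about axis -0.064
```

>>> step_arm(increments=[[0,0,0,-0.001,0,0.05,1],[0,0,0,-0.001,0,0.05,1],[0,0,0,0,0,0,1]])

```text
time: 15.98
tool_pos: [0.6102, 0.0071, 0.2472]
ee_rot: [[0.864, 0.063, 0.5], [-0.005, -0.991, 0.132], [0.504, -0.117, -0.856]]
ft_force: [-11.1, -7.4, 5.7]
opening: 0.156
```

```bash
python3 -c "
from h import *
key()"
```

```text
t 15.9833 F tool [ -6.7   6.  -11.4] mouth-seat: along -0.9 tool xy mm [0.4 0.3] ang 0.18 rot err [ 3.000e-03 -1.000e-03 -1.033e+00] q [ 0.08  0.15 -0.15  2.1  -0.22  0.37 -1.42] op 0.156
torque about axis -0.09
```

>>> step_arm(increments=[[0,0,0,-0.001,0,0.05,1],[0,0,0,-0.001,0,0.05,1],[0,0,0,0,0,0,1]])

```text
time: 16.23
tool_pos: [0.6102, 0.0071, 0.2472]
ee_rot: [[0.866, -0.023, 0.5], [-0.102, -0.986, 0.13], [0.49, -0.164, -0.856]]
ft_force: [-10.4, -8.9, 5.0]
opening: 0.156
```

```bash
python3 -c "
from h import *
key()"
```

```text
t 16.2333 F tool [ -5.7   8.2 -10.7] mouth-seat: along -1.0 tool xy mm [0.4 0.3] ang 0.19 rot err [ 3.000e-03 -1.000e-03 -1.132e+00] q [ 0.06  0.15 -0.13  2.1  -0.22  0.37 -1.52] op 0.156
torque about axis -0.505
```

>>> step_arm(increments=[[0,0,0,-0.001,0,0.05,1],[0,0,0,0,0,0,1]])

```text
time: 16.4
tool_pos: [0.6102, 0.0071, 0.2472]
ee_rot: [[0.863, -0.066, 0.5], [-0.15, -0.98, 0.129], [0.482, -0.186, -0.856]]
ft_force: [-9.4, -8.8, 5.4]
opening: 0.158
```

```bash
python3 -c "
from h import *
key()"
```

```text
t 16.4 F tool [ -4.3   8.2 -10.4] mouth-seat: along -0.9 tool xy mm [0.4 0.2] ang 0.2 rot err [ 4.00e-03 -1.00e-03 -1.18e+00] q [ 0.05  0.15 -0.12  2.1  -0.22  0.37 -1.57] op 0.158
torque about axis -0.919
```

Holding torque jumped from 0.09 to 0.9 N m, so the stop is reached. I'll hold and check the key in the hand.

>>> step_arm(increments=[[0,0,0,0,0,0.03,1],[0,0,0,0,0,0,1],[0,0,0,0,0,0,1],[0,0,0,0,0,0,1]])

```text
time: 16.73
tool_pos: [0.6102, 0.0071, 0.2472]
ee_rot: [[0.861, -0.09, 0.5], [-0.176, -0.976, 0.129], [0.477, -0.199, -0.856]]
ft_force: [-10.0, -8.6, 4.3]
opening: 0.154
```

```bash
python3 -c "
from h import *
key();barchk('w8')"
```

```text
t 16.7333 F tool [-5.1  8.4 -9.8] mouth-seat: along -0.9 tool xy mm [0.5 0.2] ang 0.18 rot err [ 3.000e-03 -1.000e-03 -1.207e+00] q [ 0.04  0.15 -0.11  2.1  -0.22  0.37 -1.59] op 0.154
torque about axis -1.097
bar 1949 y/x [-0.02472398 -0.00029359] z/x [ 0.04110731 -0.0234595 ] 0.05838811229624753
```

>>> step_arm(increments=[[0,0,-0.08,0,0,-0.04,1],[0,0,0,0,0,0,1],[0,0,0,0,0,0,0.75],[0,0,0,0,0,0,0.5],[0,0,0,0,0,0,0.25],[0,0,0,0,0,0,0],[0,0,0,0,0,0,0],[0,0,0,0,0,0,0],[0,0,0,0,0,0,0],[0,0,0,0,0,0,0]])

```text
time: 17.62
tool_pos: [0.6096, 0.0085, 0.2466]
ee_rot: [[0.865, -0.057, 0.499], [-0.14, -0.982, 0.131], [0.482, -0.183, -0.857]]
ft_force: [-0.5, -0.5, -0.2]
opening: 1.002
```

```bash
python3 -c "
from h import *
key();barchk('w9')"
```

```text
t 17.6167 F tool [-0.4  0.5 -0.1] mouth-seat: along -1.3 tool xy mm [-0.7 -1.1] ang 0.06 rot err [ 1.00e-03 -0.00e+00 -1.17e+00] q [ 0.05  0.15 -0.12  2.1  -0.22  0.37 -1.56] op 1.002
torque about axis 0.037
bar 1974 y/x [-0.04665774  0.00164128] z/x [ 0.03701842 -0.02432407] 0.05834058991700061
```

View pics/w9.png

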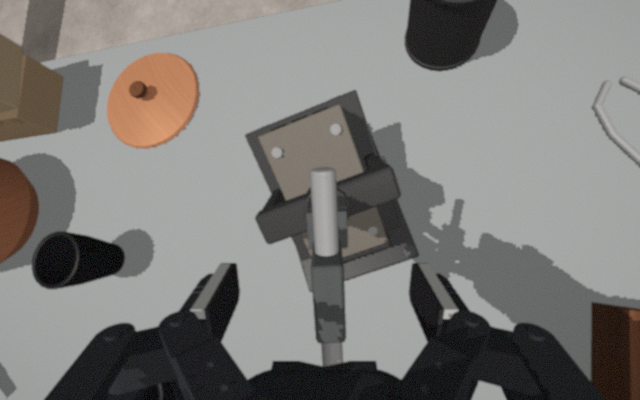

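The key stands free between the open fingers, with the bar at column 323 to 330. I'll withdraw along the axis.

>>> step_arm(increments=[[0,0,-1,0,0,0,0],[0,0,-1.5,0,0,0,0],[0,0,-2,0,0,0,0],[0,0,-2.5,0,0,0,0],[0,0,-2.5,0,0,0,0],[0,0,-2,0,0,0,0],[0,0,-1,0,0,0,0],[0,0,0,0,0,0,0],[0,0,0,0,0,0,0],[0,0,0,0,0,0,0]])

```text
time: 18.5
tool_pos: [0.547, -0.0078, 0.3525]
ee_rot: [[0.866, -0.057, 0.497], [-0.139, -0.982, 0.131], [0.48, -0.183, -0.858]]
ft_force: [-0.2, 0.2, -0.3]
opening: 1.003
```

```bash
python3 - <<'E'
from h import *
key()
cap('wrist','w10');cap('scene','s10');cap('top','t10')
v=V('s10');cv2.imwrite('pics/s10c.png',cv2.resize(v.im[110:230,310:430],None,fx=5,fy=5,interpolation=cv2.INTER_CUBIC))
for f in ['w10','s10','t10']:
    v=V(f);c=v.cloud()-SEAT;h=c@N;x=c@E1;y=c@E2
    m=(h>.088)&(h<.125)&(np.hypot(x,y)<.075)&(v.d>0);q=np.stack([x[m],y[m],h[m]],1)
    if len(q)>5:
        print(f,len(q),'h',np.percentile(q[:,2],[2,98]),cv2.minAreaRect(q[:,:2].astype(np.float32)))
    m=(h>.045)&(h<.085)&(np.hypot(x,y)<.03)&(v.d>0);print('shank',m.sum(),x[m].mean(),y[m].mean(),h[m].mean())
E
```

```text
t 18.5 F tool [-0.4 -0.1  0.2] mouth-seat: along 122.7 tool xy mm [-4.3 -0.9] ang 0.09 rot err [ 0.     0.002 -1.17 ] q [ 0.08 -0.08 -0.1   2.08 -0.22  0.63 -1.56] op 1.003
torque about axis 0.045
w10 1847 h [0.10466372 0.12028738] ((-0.0005572214722633362, 1.255422830581665e-06), (0.013990594074130058, 0.11555149406194687), 71.2710952758789)
shank 0 nan nan nan
s10 252 h [0.09041734 0.11985702] ((-0.0015005208551883698, -0.004297666251659393), (0.016878895461559296, 0.1156102865934372), 77.4080810546875)
shank 79 0.000683045714257704 -0.006083613895991861 0.06527916422673283
t10 224 h [0.09683573 0.12248435] ((-0.0003693997859954834, -0.0018478669226169586), (0.014114294201135635, 0.11455748975276947), 70.4988021850586)
shank 13 0.004113011807788359 0.0011949998916565624 0.060447274456357995<stdin>:10: RuntimeWarning: Mean of empty slice.
  ret = ret.dtype.type(ret / rcount)
```

View pics/s10c.png

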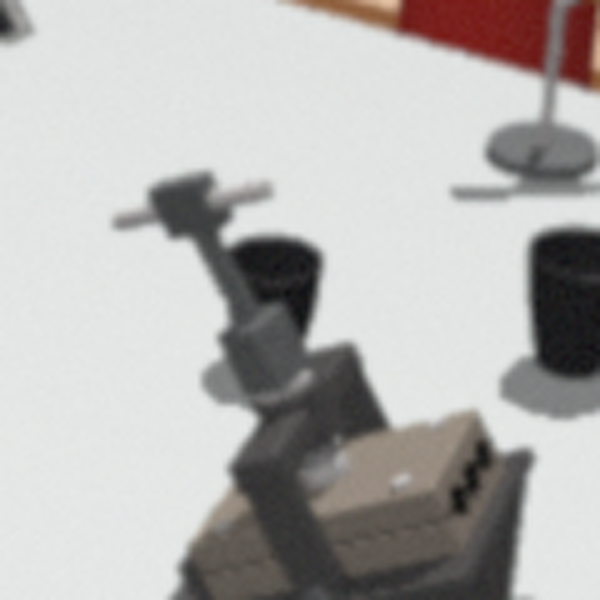

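View pics/w10.png

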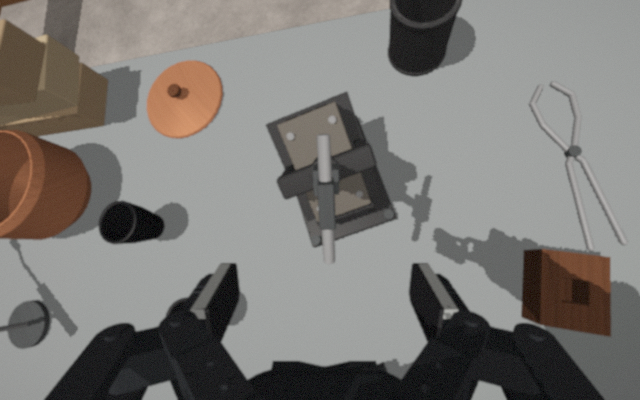

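The hub top is 120 mm above the collar (105 + 15 expected) and the key is upright on the square. I'll hand in.

```bash
python3 -c "
from h import *
print(order.sign_off())"
```

```text
the job is handed in; nothing more can be done
None
```

I took the smallest key from its block, set it square onto the sloping screw head, and turned the screw clockwise to its stop. Then I let go, backed off about 12 cm along the axis and handed in at about 18.7 s.

**Seating:** before any turning, the mouth was about 0 mm from the measured seat. A 1.5 mm push raised the axial force to about 11 N, so it was on the collar. The key was in line to within about 1°.

**Turning:** the tool turned about 1.2 rad. Holding torque rose from 0.09 to 1.1 N m at the end, well above the 0.25 N m thread friction, which I read as the stop. I could not see the red mark under the socket, so the joint value itself was not measured.

**Final state:** the hub top is 120 mm above the collar, as it should be. The hub centre is within about 1–2 mm of the screw axis in the wrist and top views. The scene view disagrees, putting it about 4 mm off, but it sees the key from one side only. The gripper is open and clear. I did not measure the loose items again, but nothing came near them and no contact showed in the forces.

**Earlier disagreements:**
- The mark and the head flats gave the screw's angle about 5° apart. I took a value between them, inside the play.
- The first move to the key was corrected from a reading taken mid-motion, and I repeated that correction before grasping.
- The key tilted about 1–2° in the jaws during the turn, within the limit.

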